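# Hang the washed sample wheel on the push-in J-hook

## Robot

A 6-joint arm with a two-finger parallel gripper is mounted at the origin on the work surface. World frame = base frame: x ahead of the robot, y to its left, z up, the work surface at z = 0. Lengths are in m, angles in rad, forces in N, time in s.
With the tool pointing down it reaches from about 0.275 to 0.975 m from the base axis. Payload 8.4 kg.
Tool frame: the origin (TCP) lies between the finger pads; the fingertips stand 14 mm ahead of it and the grasp point (between the pads) lies 5 mm behind it (ctrl.tip_reach is the distance from the TCP to the fingertips, in m); z points along the fingers, y is the line along which they close (so a half turn about z gives the same grasp; the last joint's range is limited). The gripper opens to 92 mm and grips with 3 to 60 N. Pads are 20 mm wide; open, the fingers measure 128 mm over their backs; the gripper's body (75 mm by 189 mm) begins 69 mm behind the grasp point.
Start: joints at [1.11, 0.353, 1.633, -0, 1.155, -0.002], TCP at [0.277, 0.56, 0.229] pointing down, gripper open.
Joint ranges: [-2.63, 2.63], [-0.92, 2.1], [0.06, 2.66], [-1.3, 4.44], [0, 2.69], [-3.02, 3.02]. Speed limits (rad/s): [2.22, 2.22, 2.79, 3.14, 3.14, 3.14].

## Interface

Orientations are given as [roll, pitch, yaw] about the fixed x, y, z axes, in that order (R = Rz(yaw) Ry(pitch) Rx(roll)).
In Python, from cell import ctrl gives the robot as it stands.
- The arm moves only by the tool servo_tool, never from a script. Its argument "series" is a list of rows, each an object with "slide": the shift along the world's x, y, z in mm, a list of three; "spin": the turn about the world's z in degrees. In form: [{"slide": [dx, dy, dz], "spin": spin}, ...]. A call has 1 to 8 rows; each row shifts and turns the commanded pose from where the row before left it; what a row does not reach is not made up. A row lasts 1/10 s, in which the tool goes at most 50 mm and 8.59 degrees, less where a joint would pass 70% of its speed; a pose out of reach is approached as far as the arm can. A call is refused whole if a number of a shift passes 50 or a number of a turn 8.59, either way. A call with a gripper value outside its range is refused whole. "jaw" is the gripper command: -1 is shut, 1 is fully open, values between are in proportion, set as the call begins (left out, the last holds). The fingers move at their own pace and stop on an object; "newtons" is the grip in N (left out, the last holds). Time passes only in rows, so rows that do not move let the fingers close. It gives the time, the measured TCP pose, the force, the opening and the grip force at its end, in the units of the state.
- ctrl.state(): the state, without advancing time (a new reading comes with each control period).
- ctrl.snapshot(name): name is "side" or "top" or "wrist"; returns a dict with "color" (420x560x3 uint8, red, green, blue), "mtx" (3x3 intrinsics, pixels), "rvec" (rotation vector, rad) and "tvec" (3), from world to camera coordinates, as OpenCV has them. Camera axes: x right, y down, z forward; pixel columns grow to the right and rows downward; lengths in m; the calibration is good to about 2 mm. The wrist camera is an equidistant fisheye: a pixel r from the principal point sees the ray r / f radians off the axis. A picture is of the moment at which its call begins. There is no depth.
- ctrl.sign_off(): hands the job in; it is judged then, once.
Trained networks look in a picture, given as the dict that the camera call returned (one of the last four; its "shot" number tells which), for a name from the list of things; names that differ only in an ending like _2 or _b are one class to them, and where a whole thing is asked for, a point or a joint stands for the part that bears it (a point fixed in the world has none). Each returns a list of dicts, best first, with "confidence" (0 to 1); they miss things now and then, are a little off and sometimes report something else, mostly with a low value. They report only what shows in the picture. A call takes as long as a camera call. They do not tell look-alikes from the thing itself.
- ctrl.silhouettes(picture, label): "region" (420x560 bool, what is visible of it).
- ctrl.spot_point(picture, label): "position" ([x, y, z] in m, in the coordinates of the camera as it stood for that picture, good to about 4 mm: a listed point, or the origin of a listed thing).
The state is a dict: "t": time; "joints": joint angles; "qvel": joint speeds; "tau": joint torques, N m; "position": TCP position; "eef_rot": TCP orientation; "force": force on the tool from outside, world axes, zero at the start; "moment": the same for the moment, N m; "grip_width": finger opening in m; "grip_force": force on a finger pad.
Only numpy, scipy, OpenCV 4.12 (cv2) and the standard library are available. Lean on these libraries where they do the work, as an engineer would, in place of code of your own. Each camera call takes 0.05 s, during which the arm holds its last target. There are 200 camera calls.

## Task

Lift the red sample wheel out of the draining rack by its rim and hang it by the top of the rim on the J-hook of the lab stand, lowering it gently until the still pulled-out hook bears its weight, and let it rest there a second. Still holding it, then slide the rim back along the hook against the blue collar and push the hook fully home with it, then let go so that the wheel hangs there still; never lean on the hook with more than about 10 N, and leave the other things alone.

Things in the scene. Friction and masses are not known exactly. Their poses are not given: they have to be found in the camera images.
- wheel: Red sample wheel with white vial seats, 200 mm outer diameter, 12 mm thick, 0.29 to 0.45 kg. Rim 36 mm deep radially (radii 64 to 100 mm), hub radius 12 mm and 18 mm long, three 10 mm wide spokes: one straight down, two 60 degrees either side of straight up, so the 52 mm window between hub and top of the rim is open. Origin at the wheel's centre; x = its axis, z up in the rack.
- rim_top (a point): Topmost point of the wheel's rim, mid-thickness, 100 mm above the wheel's centre. Pinch the rim here across its 12 mm thickness (fingers close along the wheel's x), fingertips at most 26 mm below this point, so that the hook, its 6 mm high collar and sleeve have room beneath them. Axes as the wheel's.
- rack: White draining rack, 110 x 210 mm, 65 mm high, fixed; it holds the wheel on edge in a 15 mm wide slot. Origin on the bench under its centre; the slot runs along its y and the wheel's axis along its x. The wheel's centre stands 116 mm above the bench in it. Lift the wheel straight up at least 60 mm to clear it.
- stand: Grey lab stand, fixed, that carries the J-hook. Origin on the bench, straight below the front face of the hook's blue collar when the hook is fully in. The hook points along the stand's -x, level, in its plane y = 0; base plate 10 mm thick. The hook's sleeve (18 mm diameter, on the rod's axis) begins at x = +8 mm. The hook gives 0.25 mm per N of downward load, springing back.
- post_foot (a point): Foot of the steel post (14 mm diameter) on the base plate, at stand x = +115 mm. The post ends 16 mm above the mark hook_home; a 34 mm boss head on it carries the sleeve.
- hook_home (a point): Mark fixed to the stand, straight above its origin at 245 mm: the nominal height of the top of the hook's level rod. The boss head has been clamped by hand anywhere from 12 mm below to 12 mm above this mark; that true height is not measured, so feel (or see) where the rod is. Axes as the stand's.
- hook_rod (a joint): How far the hook is pulled out, m: 0 = fully in; 0.027 to 0.035 at the start. 8 mm rod with a blue collar 20 mm in diameter, 6 mm thick, its front face at stand x = minus this value. From there the level rod runs 55 mm forward, then turns up to a tip that ends 71 mm ahead of the collar, top 14 mm above the level rod's. It slides stiffly (5 N) and stays where it is left.
- cheese: Bystander: pale cheese block with a dark rind, 74 x 50 x 78 mm. Origin under its centre.
- beaker: Bystander: small glass beaker, 60 mm across, 80 mm high. Origin under its centre.
- dish: Bystander: red dish, 68 mm across, 14 mm high. Origin under its centre.
- bottle: Bystander: clear bottle with blue cap, 64 mm across, 140 mm high. Origin under its centre.
- jar: Bystander: glass jar with red lid, 48 mm across, 65 mm high, behind the stand. Origin under its centre.
- cup: Bystander: blue plastic cup, 60 mm across, 60 mm high, behind the rack. Origin under its centre.
- spatula: Bystander: spatula lying on the bench, about 280 mm long. Origin under its middle.
Things that resemble listed ones, but are neither listed nor needed, are in the scene too. There is more than one size of the wheel; the one meant has the size given above.

How it is judged:
By the outcome, as a careful person would: the job done as asked, in the order asked, and still so for the second after the job is handed in, with the robot touching nothing.
It also fails if it takes over 67 s, if anything falls off the work surface, if the arm or the gripper's body presses on something with over 40 N, if the wrist force passes 120 N, or if a joint passes its speed limit or range.

## Working session

There is one attempt and no reset: what is moved stays moved. The work goes in short steps, Python scripts to look and compute and a tool call to move; the robot and the scene stay as the last step left them, time stands still between calls to the robot, and variables do not carry over. Pictures are saved under pics/ and viewed, at most 10 in all, crops included, and the job is handed in when it is done.

Besides the shell and the picture viewer there is one more tool, called after ">>>" as name(argument=value, ...), one argument or row to a line, values as JSON. servo_tool: Moves the arm, as the interface text tells. Its arguments: {"type":"object","properties":{"series":{"type":"array"},"jaw":{"type":"number"},"newtons":{"type":"number"}},"required":["series"]}

```bash
ls; mkdir -p pics
cat > h.py <<'E'
import numpy as np, cv2
from cell import ctrl
def save(p,n,box=None,s=1):
    im=p["color"]
    if box: im=im[box[1]:box[3],box[0]:box[2]]
    im=cv2.resize(im,None,fx=s,fy=s,interpolation=cv2.INTER_CUBIC)
    cv2.imwrite(f"pics/{n}.png",im[:,:,::-1])
def w(p,pos):
    R=cv2.Rodrigues(np.array(p["rvec"],float))[0]
    return R.T@(np.array(pos)-np.array(p["tvec"]).ravel())
def px(p,X):
    return cv2.projectPoints(np.array(X,float).reshape(-1,1,3),np.array(p["rvec"],float),np.array(p["tvec"],float),np.array(p["mtx"],float),None)[0].reshape(-1,2)
def cam(p):
    R=cv2.Rodrigues(np.array(p["rvec"],float))[0]
    return -R.T@np.array(p["tvec"]).ravel(), R
def spots(p,names):
    for n in names:
        for d in ctrl.spot_point(p,n)[:3]:
            print(n,round(d["confidence"],2),np.round(w(p,d["position"]),4),np.round(px(p,w(p,d["position"])).ravel()))
E
python3 - <<'E'
from h import *
a=ctrl.snapshot("side");b=ctrl.snapshot("top")
im=np.hstack([a["color"],b["color"]])
save(a,"side0",s=1.4);save(b,"top0",s=1.4)
for n,p in(("side",a),("top",b)):
    print(n,cam(p)[0],p["mtx"][0][0]); spots(p,["wheel","rim_top","rack","stand","post_foot","hook_home","hook_rod","cheese","beaker","bottle"])
print(ctrl.state())
E
```

```text
pics
side [ 0.21683769 -0.73871595  1.19222667] 444.3021666902409
wheel 0.84 [ 0.3012 -0.4399  0.1253] [268. 393.]
wheel 0.55 [ 0.595  -0.2204  0.1147] [336. 274.]
rim_top 0.78 [ 0.595  -0.2211  0.2122] [339. 255.]
rim_top 0.67 [ 0.2998 -0.4398  0.2579] [265. 374.]
rack 0.9 [ 0.5934 -0.2249 -0.0033] [333. 296.]
rack 0.66 [0.5618 0.213  0.2464] [264. 144.]
post_foot 0.65 [0.6757 0.1937 0.009 ] [299. 188.]
post_foot 0.41 [0.5612 0.2108 0.2494] [264. 144.]
hook_home 0.81 [0.5631 0.2106 0.2454] [265. 145.]Traceback (most recent call last):
  File "<stdin>", line 6, in <module>
  File "h.py", line 18, in spots
    for d in ctrl.spot_point(p,n)[:3]:
             ~~~~~~~~~~~~~~~^^^^^
ValueError: it knows: beaker, bottle, cheese, cup, dish, hook_home, jar, post_foot, rack, rim_top, spatula, stand, wheel
```

Run:
```python
from h import *
b=ctrl.snapshot("top")
print(cam(b)[0],b["mtx"][0][0]); spots(b,["wheel","rim_top","rack","stand","post_foot","hook_home","cheese","beaker","bottle","dish","spatula","cup","jar"])
save(b,"top0",s=1.4)
print(ctrl.state())
```

```text
[0.46948244 0.00610991 1.68085639] 382.9892284202001
wheel 0.75 [ 0.303  -0.4401  0.1264] [400. 264.]
wheel 0.53 [ 0.5982 -0.2225  0.1158] [344. 192.]
rim_top 0.86 [ 0.2988 -0.4398  0.256 ] [411. 268.]
rim_top 0.78 [ 0.5983 -0.2225  0.2194] [348. 190.]
rim_top 0.22 [ 0.4328 -0.0223  0.0037] [295. 233.]
rack 0.7 [ 0.5963 -0.2203  0.0015] [340. 195.]
rack 0.48 [ 0.5651  0.0123 -0.0023] [287. 203.]
stand 0.59 [ 0.5597  0.2118 -0.0011] [241. 205.]
stand 0.17 [0.7271 0.1732 0.0023] [249. 167.]
post_foot 0.92 [0.6767 0.1921 0.0066] [245. 178.]
hook_home 0.77 [0.5606 0.2122 0.2467] [233. 201.]
cheese 0.75 [ 0.6828 -0.0149  0.0009] [292. 176.]
cheese 0.45 [ 0.5971 -0.2214  0.2191] [347. 190.]
beaker 0.63 [0.5642 0.0117 0.0016] [287. 203.]
beaker 0.53 [ 0.6808 -0.0147 -0.0011] [292. 176.]
bottle 0.75 [0.5406 0.5888 0.0028] [156. 211.]
dish 0.44 [ 0.4357 -0.0201  0.0047] [295. 232.]
spatula 0.79 [ 0.5723 -0.5851  0.0043] [424. 198.]
cup 0.67 [ 0.7356 -0.2246 -0.002 ] [340. 163.]
{'t': 1.1, 'joints': array([ 1.10961709e+00,  3.52975633e-01,  1.63340865e+00, -1.28550783e-05,
        1.15519253e+00, -2.39505162e-03]), 'qvel': array([ 0.00138968, -0.00143962,  0.00057257, -0.00023951, -0.00010984,
       -0.0003609 ]), 'tau': array([ 1.98862530e-03, -5.93777061e+01, -3.34580326e+01,  6.99470658e-02,
        1.60489173e-02,  5.36773825e-05]), 'position': array([0.2767879 , 0.56037045, 0.22859449]), 'eef_rot': array([3.14157684e+00, 1.17987484e-05, 2.68281366e+00]), 'force': array([0.10476952, 0.07687293, 0.92478908]), 'moment': array([-0.06382586, -0.00243421,  0.00183076]), 'grip_force': 0.0, 'grip_width': 0.09207008776941329}
```

View pics/side0.png

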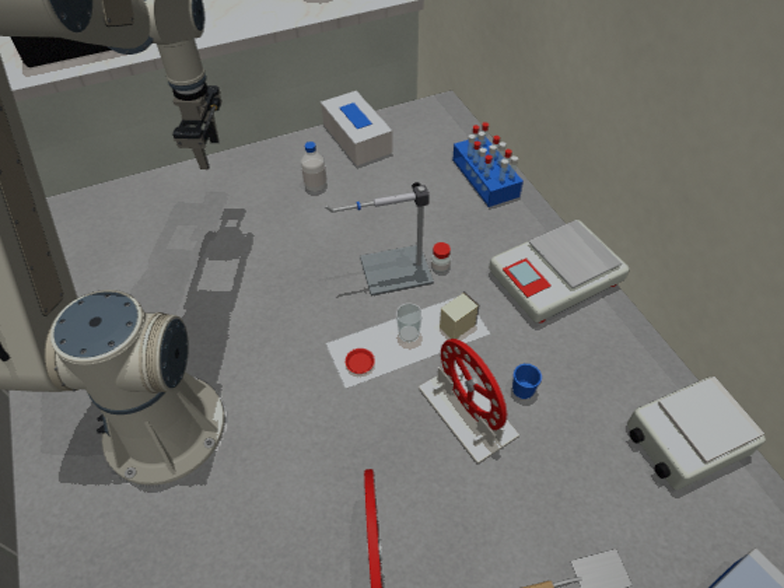

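View pics/top0.png

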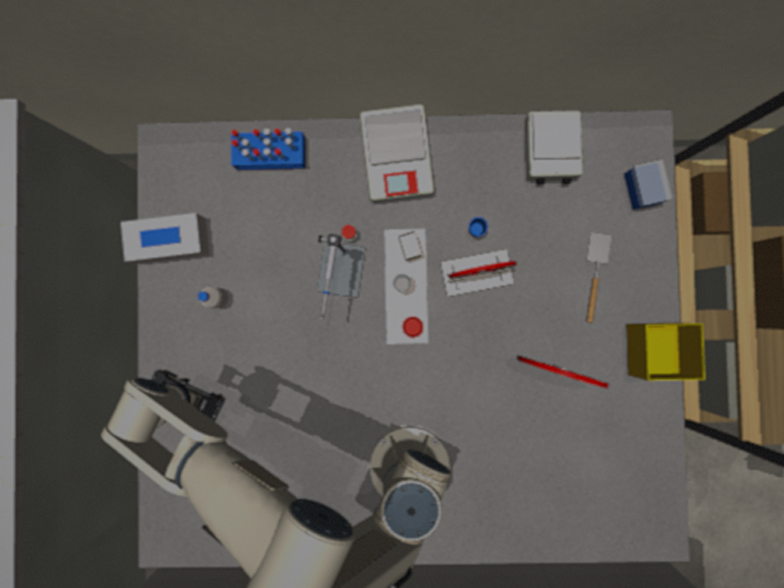

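The red wheels are at side px (478,385) in the rack and (372,530) leaning nearer the robot. The one in the rack has its rim top at z≈0.216, which fits 116+100 mm. The other tops out at about 0.257, so it is a bigger wheel. I'll confirm with a crop and measure the hook.

Run:
```python
from h import *
a=ctrl.snapshot("side");b=ctrl.snapshot("top")
A=a["color"][90:320,220:380]; A=cv2.resize(A,None,fx=2.5,fy=2.5,interpolation=cv2.INTER_CUBIC)
B=b["color"][140:240,215:385]; B=cv2.resize(B,None,fx=2.3,fy=2.3,interpolation=cv2.INTER_CUBIC)
im=np.zeros((600,800,3),np.uint8); im[:A.shape[0],:A.shape[1]]=A; im[:B.shape[0],400:400+B.shape[1]]=B[:,:400]
cv2.imwrite("pics/crop1.png",im[:,:,::-1])
def ray(p,u,v):
    c,R=cam(p); d=R.T@np.linalg.inv(p["mtx"])@np.array([u,v,1.]); return c,d/np.linalg.norm(d)
def atz(p,uv,z):
    c,d=ray(p,*uv); return c+d*(z-c[2])/d[2]
# wheel yaw from top ends
for d in ctrl.silhouettes(b,"wheel")[:3]:
    v,u=np.nonzero(d["region"]); print("wheel",d["confidence"],len(u),u.mean(),v.mean())
    if 320<u.mean()<370:
        e=[(u.min(),v[u<=u.min()+1].mean()),(u.max(),v[u>=u.max()-1].mean())]
        P=[atz(b,x,.116) for x in e]; D=P[0]-P[1]; print(P,np.linalg.norm(D),np.degrees(np.arctan2(-D[0],D[1])))
# blue collar
cs=[]
for n,p,c in(("side",a,(257,146)),("top",b,(236,208))):
    h=cv2.cvtColor(p["color"],cv2.COLOR_RGB2HSV); m=(h[...,0]>100)&(h[...,0]<130)&(h[...,1]>110)
    k=np.zeros_like(m);k[c[1]-20:c[1]+20,c[0]-30:c[0]+20]=1;m&=k
    v,u=np.nonzero(m); print(n,len(u),u.mean(),v.mean()); cs.append(ray(p,u.mean(),v.mean()))
(c1,d1),(c2,d2)=cs
s=np.linalg.lstsq(np.c_[d1,-d2],c2-c1,rcond=None)[0]; print("collar",c1+s[0]*d1,c2+s[1]*d2)
for p in (a,b):
    try:
        for d in ctrl.silhouettes(p,"hook_rod")[:2]:
            v,u=np.nonzero(d["region"]); print("rod",d["confidence"],len(u),u.min(),u.max(),v.min(),v.max())
    except Exception as e: print(e)
```

```text
wheel 0.78 306 399.48366013071893 264.60130718954247
wheel 0.58 237 343.7510548523207 192.46835443037975
[array([ 0.58137337, -0.12884623,  0.116     ]), array([ 0.6121443 , -0.31714087,  0.116     ])] 0.1907923546687128 9.28118083471447
side 11 255.72727272727272 146.1818181818182
top 6 232.5 208.5
collar [0.5349049  0.21521606 0.2455974 ] [0.53398724 0.21552598 0.24560137]
rod 0.51 79 233 267 144 150
```

View pics/crop1.png

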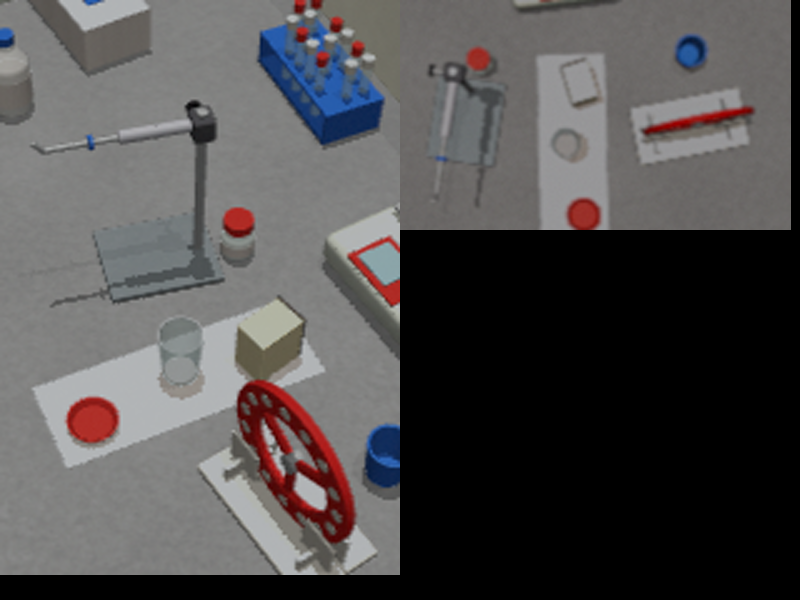

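>>> servo_tool(
  series=[
    {"slide":[0,0,50],"spin":0},
    {"slide":[0,0,50],"spin":-8},
    {"slide":[10,-40,50],"spin":-8},
    {"slide":[20,-45,0],"spin":-8},
    {"slide":[20,-45,0],"spin":-8},
    {"slide":[20,-45,0],"spin":-8},
    {"slide":[20,-45,0],"spin":-8},
    {"slide":[20,-45,0],"spin":-7},
  ],
  jaw=1,
  newtons=40,
)

```text
t: 2.15
position: [0.3848, 0.3027, 0.3674]
eef_rot: [3.141, -0.0, 1.718]
force: [1.7, -0.3, -0.0]
grip_width: 0.0918
grip_force: 0.0
```

The crop shows the rack wheel at crop px (290,460), with vial seats and an open top window; that is the target. The blue collar is at crop px (90,142). Next I move above the wheel.

>>> servo_tool(
  series=[
    {"slide":[20,-50,0],"spin":0.5},
    {"slide":[24,-43,0],"spin":0},
    {"slide":[24,-43,0],"spin":0},
    {"slide":[24,-43,0],"spin":0},
    {"slide":[24,-43,0],"spin":0},
    {"slide":[24,-43,0],"spin":0},
    {"slide":[24,-43,0],"spin":0},
    {"slide":[24,-43,0],"spin":0},
  ],
)

```text
t: 2.95
position: [0.5717, -0.045, 0.3674]
eef_rot: [3.141, 0.0, 1.731]
force: [1.0, 0.2, -0.2]
grip_width: 0.092
grip_force: 0.0
```

>>> servo_tool(
  series=[
    {"slide":[4,-43,0],"spin":0},
    {"slide":[4,-43,0],"spin":0},
    {"slide":[4,-43,0],"spin":0},
    {"slide":[0,-40,0],"spin":0},
    {"slide":[0,0,0],"spin":0},
    {"slide":[0,0,0],"spin":0},
  ],
)

```text
t: 3.55
position: [0.5828, -0.2124, 0.3669]
eef_rot: [-3.141, -0.001, 1.73]
force: [-0.5, -0.4, 0.1]
grip_width: 0.0916
grip_force: 0.0
```

Run:
```python
from h import *
s=ctrl.state();print(s["position"],s["eef_rot"],s["force"])
p=ctrl.snapshot("wrist"); print(cam(p)[0],p["mtx"]); save(p,"w1",s=1.4)
for n in["rim_top","wheel","rack"]:
    for d in ctrl.spot_point(p,n)[:2]: print(n,d["confidence"],w(p,d["position"]))
```

```text
[ 0.58284631 -0.21243254  0.36686406] [-3.14126251e+00 -6.42126693e-04  1.72970472e+00] [-0.48492349 -0.44533317  0.14009822]
[ 0.56885909 -0.13681284  0.52236035] [[325.1922621    0.         282.11722384]
 [  0.         325.1922621  213.04224032]
 [  0.           0.           1.        ]]
rim_top 0.81 [ 0.59611818 -0.22047956  0.21355978]
wheel 0.88 [ 0.59591739 -0.22044181  0.1151256 ]
rack 0.67 [ 0.59617421 -0.21691847 -0.00324577]
```

View pics/w1.png

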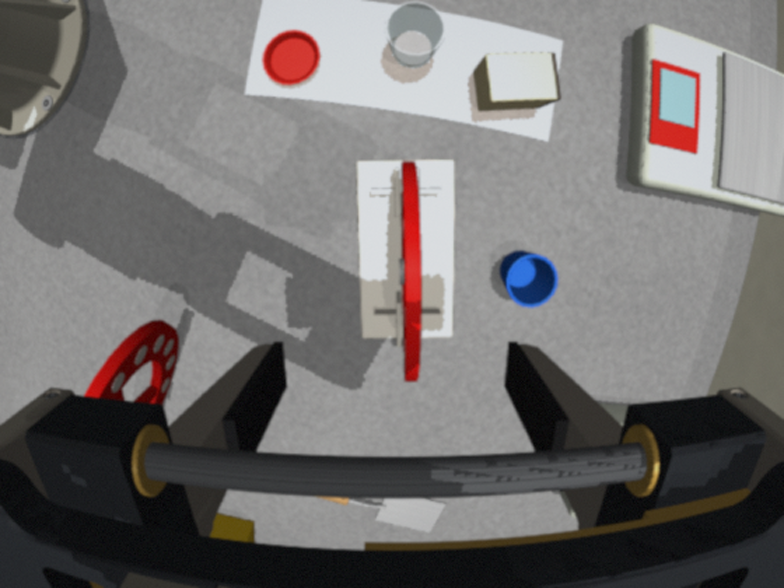

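The wrist view shows the wheel edge-on and upright at px (411,270), aligned with the jaws and centred slightly off to +x. I correct that and descend.

>>> servo_tool(
  series=[
    {"slide":[13,-9,0],"spin":0},
    {"slide":[0,0,-30],"spin":0},
    {"slide":[0,0,-30],"spin":0},
    {"slide":[0,0,-30],"spin":0},
    {"slide":[0,0,-30],"spin":0},
    {"slide":[0,0,-25],"spin":0},
    {"slide":[0,0,-15],"spin":0},
    {"slide":[0,0,0],"spin":0},
  ],
)

```text
t: 4.55
position: [0.5952, -0.2197, 0.2053]
eef_rot: [-3.139, -0.002, 1.733]
force: [-0.9, 0.3, -0.5]
grip_width: 0.092
grip_force: 0.0
```

>>> servo_tool(
  series=[
    {"slide":[0,0,0],"spin":0},
    {"slide":[0,0,0],"spin":0},
  ],
)

```text
t: 4.75
position: [0.5971, -0.221, 0.2088]
eef_rot: [3.139, 0.001, 1.732]
force: [-0.0, -0.4, -0.5]
grip_width: 0.0917
grip_force: 0.0
```

>>> servo_tool(
  series=[
    {"slide":[0,0,-1],"spin":0},
    {"slide":[0,0,0],"spin":0},
    {"slide":[0,0,0],"spin":0},
    {"slide":[0,0,0],"spin":0},
    {"slide":[0,0,0],"spin":0},
    {"slide":[0,0,0],"spin":0},
    {"slide":[0,0,0],"spin":0},
    {"slide":[0,0,0],"spin":0},
  ],
  jaw=-1,
  newtons=40,
)

```text
t: 5.55
position: [0.5961, -0.2209, 0.2061]
eef_rot: [-3.142, 0.0, 1.732]
force: [0.4, -0.1, -0.5]
grip_width: 0.0301
grip_force: 0.0
```

>>> servo_tool(
  series=[
    {"slide":[0,0,0],"spin":0},
    {"slide":[0,0,0],"spin":0},
    {"slide":[0,0,0],"spin":0},
    {"slide":[0,0,0],"spin":0},
    {"slide":[0,0,0],"spin":0},
  ],
)

```text
t: 6.05
position: [0.5961, -0.2209, 0.2061]
eef_rot: [3.142, -0.0, 1.732]
force: [-0.4, -1.0, -0.6]
grip_width: 0.0115
grip_force: 40.0
```

>>> servo_tool(
  series=[
    {"slide":[0,0,8],"spin":0},
    {"slide":[0,0,15],"spin":0},
    {"slide":[0,0,20],"spin":0},
    {"slide":[0,0,20],"spin":0},
    {"slide":[0,0,20],"spin":0},
    {"slide":[0,0,20],"spin":0},
    {"slide":[0,0,17],"spin":0},
    {"slide":[0,0,0],"spin":0},
  ],
)

```text
t: 6.85
position: [0.597, -0.2213, 0.3298]
eef_rot: [3.138, 0.002, 1.732]
force: [0.9, 1.0, -3.5]
grip_width: 0.0115
grip_force: 40.0
```

>>> servo_tool(
  series=[
    {"slide":[0,0,0],"spin":0},
    {"slide":[0,0,0],"spin":0},
    {"slide":[0,0,0],"spin":0},
  ],
)

```text
t: 7.15
position: [0.5955, -0.2207, 0.325]
eef_rot: [-3.14, -0.001, 1.732]
force: [-0.3, 1.3, -4.4]
grip_width: 0.0119
grip_force: 40.0
```

Run:
```python
from h import *
s=ctrl.state();print(s["position"],s["eef_rot"],s["force"],s["moment"])
for n in("side","top"):
    p=ctrl.snapshot(n); spots(p,["rim_top","wheel","hook_home","stand","post_foot"])
    if n=="side": save(p,"s2",(200,60,440,300),2.4)
```

```text
[ 0.59550395 -0.22074135  0.32500629] [-3.13981481e+00 -9.64507231e-04  1.73155908e+00] [-0.27023002  1.29915683 -4.40319139] [-0.05252233  0.0620724  -0.05164018]
rim_top 0.93 [ 0.5958 -0.2198  0.3343] [344. 227.]
rim_top 0.59 [ 0.2981 -0.4414  0.2602] [264. 374.]
wheel 0.88 [ 0.5917 -0.2206  0.2348] [339. 251.]
wheel 0.84 [ 0.3001 -0.4403  0.1296] [267. 392.]
hook_home 0.65 [0.5646 0.2126 0.2471] [265. 144.]
stand 0.81 [ 0.5637  0.2143 -0.0012] [267. 195.]
stand 0.63 [ 0.5378  0.5955 -0.0027] [225. 131.]
stand 0.23 [ 0.6793 -0.0168 -0.0026] [326. 234.]
post_foot 0.94 [0.6744 0.1939 0.0068] [298. 188.]
rim_top 0.57 [ 0.5968 -0.223   0.3377] [353. 187.]
rim_top 0.5 [ 0.2958 -0.4389  0.259 ] [411. 269.]
wheel 0.56 [ 0.3025 -0.4401  0.1258] [400. 264.]
wheel 0.55 [ 0.6011 -0.2198  0.2363] [348. 188.]
hook_home 0.68 [0.5599 0.2112 0.2494] [233. 202.]
stand 0.97 [ 0.563   0.2088 -0.0007] [242. 204.]
post_foot 0.93 [0.6766 0.1902 0.0078] [246. 178.]
```

View pics/s2.png

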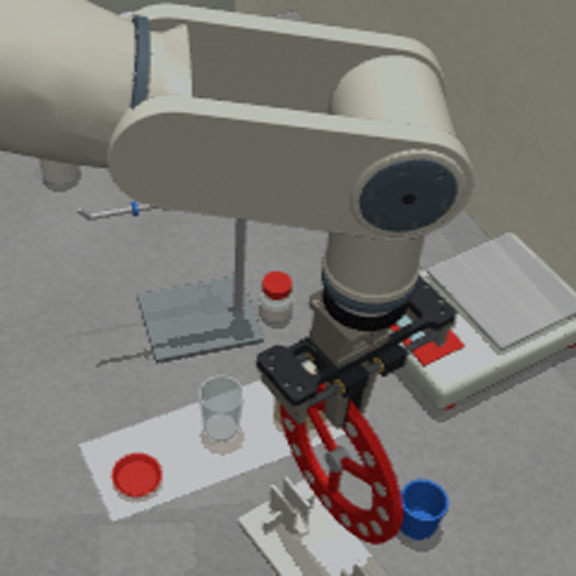

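The wheel is lifted clear and upright, at crop px (340,460), with a weight of about 4 N. I now carry it to a spot in front of the hook tip and turn it -18.7°.

>>> servo_tool(
  series=[
    {"slide":[-10,5,0],"spin":-2},
    {"slide":[-20,15,0],"spin":-3},
    {"slide":[-25,25,0],"spin":-3},
    {"slide":[-25,30,0],"spin":-3},
    {"slide":[-25,30,0],"spin":-3},
    {"slide":[-25,30,0],"spin":-3},
    {"slide":[-25,30,0],"spin":-1.7},
    {"slide":[-20,30,0],"spin":0},
  ],
)

```text
t: 8.55
position: [0.4196, -0.025, 0.3264]
eef_rot: [3.141, -0.0, 1.404]
force: [0.0, -0.6, -3.3]
grip_width: 0.0118
grip_force: 40.0
```

>>> servo_tool(
  series=[
    {"slide":[-6,30,0],"spin":0},
    {"slide":[0,30,0],"spin":0},
    {"slide":[0,30,0],"spin":0},
    {"slide":[0,30,0],"spin":0},
    {"slide":[0,30,0],"spin":0},
    {"slide":[0,30,0],"spin":0},
    {"slide":[0,25,0],"spin":0},
    {"slide":[0,20,0],"spin":0},
  ],
)

```text
t: 9.35
position: [0.4149, 0.2006, 0.3264]
eef_rot: [3.141, -0.001, 1.406]
force: [0.6, -0.5, -4.3]
grip_width: 0.0117
grip_force: 40.0
```

>>> servo_tool(
  series=[
    {"slide":[0,20,-3],"spin":0},
    {"slide":[0,12,-8],"spin":0},
    {"slide":[0,5,-8],"spin":0},
    {"slide":[0,0,-2],"spin":0},
    {"slide":[0,0,0],"spin":0},
    {"slide":[0,0,0],"spin":0},
    {"slide":[0,0,0],"spin":0},
  ],
)

```text
t: 10.05
position: [0.4153, 0.2356, 0.3055]
eef_rot: [3.141, -0.0, 1.405]
force: [0.3, -0.2, -4.6]
grip_width: 0.0117
grip_force: 40.0
```

Run:
```python
from h import *
s=ctrl.state();print(s["position"],s["eef_rot"],s["force"])
p=ctrl.snapshot("side"); spots(p,["rim_top","wheel","hook_home","post_foot"])
q=ctrl.snapshot("wrist")
for n in["hook_home","rim_top","wheel","post_foot","stand"]:
    for d in ctrl.spot_point(q,n)[:2]: print(n,d["confidence"],w(q,d["position"]))
A=cv2.resize(p["color"][90:250,190:330],None,fx=2.8,fy=2.8,interpolation=cv2.INTER_CUBIC)
B=cv2.resize(q["color"],(400,300))
im=np.zeros((600,800,3),np.uint8);im[:A.shape[0],:A.shape[1]]=A;im[:300,400:]=B
C=cv2.resize(q["color"][90:300,180:460],(400,300),interpolation=cv2.INTER_CUBIC);im[300:,400:]=C
cv2.imwrite("pics/c3.png",im[:,:,::-1])
```

```text
[0.41532201 0.23563488 0.30549583] [ 3.14109940e+00 -2.67562742e-04  1.40451746e+00] [ 0.34911538 -0.21115138 -4.58314181]
rim_top 0.61 [0.415  0.2348 0.3162] [214. 136.]
rim_top 0.61 [ 0.2983 -0.4422  0.2563] [265. 375.]
wheel 0.88 [ 0.3037 -0.4411  0.1277] [269. 392.]
wheel 0.56 [0.4145 0.2361 0.2171] [217. 160.]
hook_home 0.79 [0.5633 0.2119 0.2463] [265. 144.]
post_foot 0.77 [0.6752 0.1939 0.0104] [299. 188.]
post_foot 0.72 [0.4139 0.2367 0.3131] [213. 136.]
hook_home 0.86 [0.55799869 0.21305194 0.23933348]
wheel 0.84 [0.41230269 0.23242329 0.21535525]
wheel 0.21 [ 0.67425427 -0.01900959  0.00107158]
post_foot 0.92 [0.67016645 0.19098205 0.00779773]
stand 0.93 [ 0.56304202  0.21061338 -0.00390304]
```

View pics/c3.png

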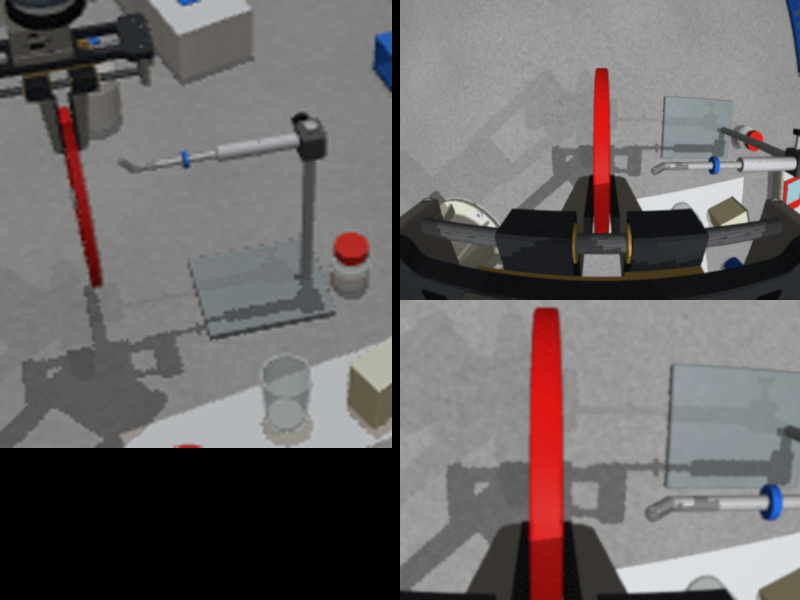

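The wheel hangs plumb in front of the hook. The tip is at wrist px (358,238) and the collar at (440,231). I'll triangulate both with the side view.

Run:
```python
from h import *
def ray(p,u,v,fish):
    c,R=cam(p);K=p["mtx"]
    if fish:
        x,y=(u-K[0][2])/K[0][0],(v-K[1][2])/K[1][1]; r=np.hypot(x,y); d=np.array([x/r*np.sin(r),y/r*np.sin(r),np.cos(r)])
    else: d=np.linalg.inv(K)@np.array([u,v,1.])
    d=R.T@d; return c,d/np.linalg.norm(d)
def tri(rs):
    A=sum(np.eye(3)-np.outer(d,d) for c,d in rs);b=sum((np.eye(3)-np.outer(d,d))@c for c,d in rs)
    X=np.linalg.solve(A,b); return X,[np.linalg.norm((np.eye(3)-np.outer(d,d))@(X-c)) for c,d in rs]
def blue(p,c):
    h=cv2.cvtColor(p["color"],cv2.COLOR_RGB2HSV); m=(h[...,0]>100)&(h[...,0]<130)&(h[...,1]>110)
    k=np.zeros_like(m);k[c[1]-14:c[1]+14,c[0]-14:c[0]+14]=1
    v,u=np.nonzero(m&k);return (u.min()+u.max())/2,(v.min()+v.max())/2,u.min(),u.max(),v.min(),v.max()
a=ctrl.snapshot("side");q=ctrl.snapshot("wrist");t=ctrl.snapshot("top")
ba=blue(a,(256,146));bq=blue(q,(440,231));print(ba,bq)
R=[ray(a,*ba[:2],0),ray(q,*bq[:2],1)]
print("collar",tri(R))
print("tip",tri([ray(a,235.5,148.5,0),ray(q,358.5,238,1)]))
# wrist-only at z: collar in y, tip
for z in(.236,.245,.255):
    for uv in (bq[:2],(358.5,238)):
        c,d=ray(q,*uv,1); print(z,c+d*(z-c[2])/d[2])
g=cv2.cvtColor(q["color"],cv2.COLOR_RGB2GRAY)
for u in(380,400,420): print(u,g[215:255,u])
```

```text
(np.float64(256.0), np.float64(146.5), np.int64(255), np.int64(257), np.int64(144), np.int64(149)) (np.float64(440.0), np.float64(231.0), np.int64(433), np.int64(447), np.int64(219), np.int64(243))
collar (array([0.5350913 , 0.21686916, 0.24163949]), [np.float64(0.0013363288768744959), np.float64(0.0013363288768744451)])
tip (array([0.46966508, 0.22619401, 0.24956456]), [np.float64(0.0037455688795806673), np.float64(0.003745568879580856)])
0.236 [0.53639079 0.21453051 0.236     ]
0.236 [0.46844471 0.22125382 0.236     ]
0.245 [0.53195257 0.21842546 0.245     ]
0.245 [0.46672908 0.22487937 0.245     ]
0.255 [0.52702121 0.22275319 0.255     ]
0.255 [0.46482283 0.22890777 0.255     ]
380 [147 145 145 144 145 145 143 148 151 150 150 145 121 126 148 166 169 153
 146 133 126 120 119 132 148 155 156 157 158 160 162 163 162 160 159 155
 155 155 155 160]
400 [143 144 144 143 143 144 146 155 159 160 159 150 122 129 149 148 133 132
 133 128 124 119 121 139 151 154 156 157 156 157 157 159 160 156 153 152
 153 155 156 158]
420 [142 143 145 141 143 143 146 153 154 151 148 133 120 135 158 174 188 198
 196 188 176 160 142 148 153 155 156 158 156 155 153 155 153 156 158 158
 157 157 155 155]
```

>>> servo_tool(
  series=[
    {"slide":[5,-0.8,-3],"spin":0},
    {"slide":[10,-1.7,0],"spin":0},
    {"slide":[10,-1.7,0],"spin":0},
    {"slide":[10,-1.7,0],"spin":0},
    {"slide":[10,-1.7,0],"spin":0},
    {"slide":[5,-0.8,0],"spin":0},
    {"slide":[0,0,0],"spin":0},
    {"slide":[0,0,0],"spin":0},
  ],
)

```text
t: 11.55
position: [0.4649, 0.2276, 0.302]
eef_rot: [-3.141, 0.0, 1.405]
force: [-0.2, -0.3, -4.6]
grip_width: 0.0116
grip_force: 40.0
```

>>> servo_tool(
  series=[
    {"slide":[5,-0.8,0],"spin":0},
    {"slide":[10,-1.6,0],"spin":0},
    {"slide":[10,-1.6,0],"spin":0},
    {"slide":[10,-1.6,0],"spin":0},
    {"slide":[6,-1,0],"spin":0},
    {"slide":[0,0,0],"spin":0},
    {"slide":[0,0,0],"spin":0},
    {"slide":[0,0,0],"spin":0},
  ],
)

```text
t: 12.35
position: [0.5057, 0.2211, 0.3021]
eef_rot: [-3.141, 0.0, 1.405]
force: [0.4, 0.3, -4.1]
grip_width: 0.0113
grip_force: 40.0
```

Run:
```python
from h import *
s=ctrl.state();print(s["position"],s["eef_rot"],s["force"])
p=ctrl.snapshot("side"); q=ctrl.snapshot("wrist")
A=cv2.resize(p["color"][90:250,190:330],None,fx=2.8,fy=2.8,interpolation=cv2.INTER_CUBIC)
im=np.zeros((600,800,3),np.uint8);im[:A.shape[0],:A.shape[1]]=A
C=cv2.resize(q["color"][120:300,200:440],(400,300),interpolation=cv2.INTER_CUBIC);im[:300,400:]=C
cv2.imwrite("pics/c4.png",im[:,:,::-1])
```

```text
[0.5057335  0.22107425 0.30207534] [-3.14116134e+00  1.17744536e-04  1.40526052e+00] [ 0.41332728  0.31264915 -4.11180925]
```

View pics/c4.png

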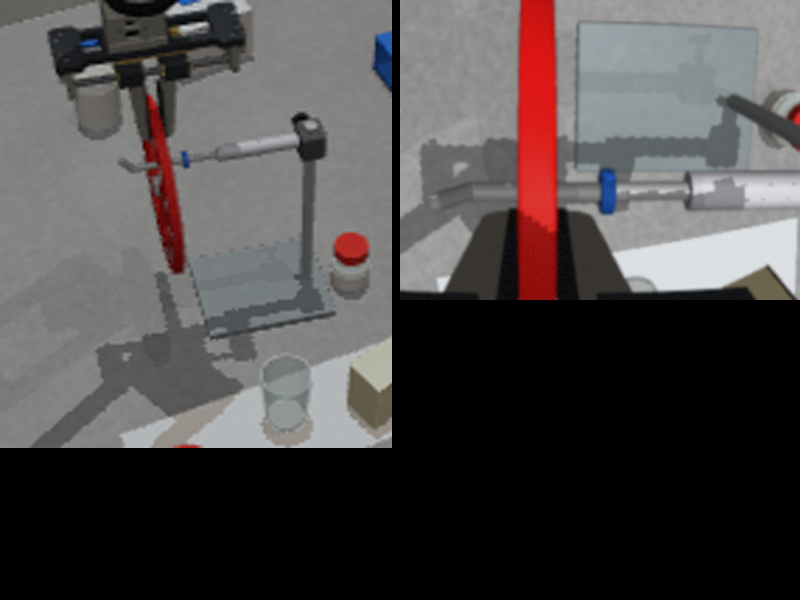

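The hook passes through the top window, and the rim sits between the upturned tip (crop px 125,162) and the collar (185,158). Now I lower gently and feel for contact.

>>> servo_tool(
  series=[
    {"slide":[0,0,-4],"spin":0},
    {"slide":[0,0,-5],"spin":0},
    {"slide":[0,0,-5],"spin":0},
    {"slide":[0,0,-4],"spin":0},
    {"slide":[0,0,0],"spin":0},
    {"slide":[0,0,0],"spin":0},
    {"slide":[0,0,0],"spin":0},
    {"slide":[0,0,0],"spin":0},
  ],
)

```text
t: 13.25
position: [0.5062, 0.2211, 0.2844]
eef_rot: [3.141, -0.0, 1.405]
force: [0.8, -0.1, -4.6]
grip_width: 0.0116
grip_force: 40.0
```

>>> servo_tool(
  series=[
    {"slide":[0,0,-1],"spin":0},
    {"slide":[0,0,-1],"spin":0},
    {"slide":[0,0,-1],"spin":0},
    {"slide":[0,0,0],"spin":0},
    {"slide":[0,0,0],"spin":0},
    {"slide":[0,0,0],"spin":0},
  ],
)

```text
t: 13.85
position: [0.5061, 0.2211, 0.2812]
eef_rot: [3.142, -0.0, 1.405]
force: [-0.6, 0.2, -4.8]
grip_width: 0.0118
grip_force: 40.0
```

>>> servo_tool(
  series=[
    {"slide":[0,0,-1],"spin":0},
    {"slide":[0,0,-1],"spin":0},
    {"slide":[0,0,0],"spin":0},
    {"slide":[0,0,0],"spin":0},
  ],
)

```text
t: 14.25
position: [0.506, 0.2211, 0.2791]
eef_rot: [-3.141, 0.0, 1.405]
force: [1.6, -0.0, -4.3]
grip_width: 0.0119
grip_force: 40.0
```

>>> servo_tool(
  series=[
    {"slide":[0,0,-1],"spin":0},
    {"slide":[0,0,0],"spin":0},
    {"slide":[0,0,0],"spin":0},
    {"slide":[0,0,0],"spin":0},
  ],
)

```text
t: 14.65
position: [0.5061, 0.2211, 0.2782]
eef_rot: [3.142, -0.0, 1.405]
force: [-0.4, 0.3, -4.4]
grip_width: 0.0114
grip_force: 40.0
```

>>> servo_tool(
  series=[
    {"slide":[0,0,-1],"spin":0},
    {"slide":[0,0,0],"spin":0},
    {"slide":[0,0,0],"spin":0},
    {"slide":[0,0,0],"spin":0},
  ],
)

```text
t: 15.05
position: [0.5061, 0.2211, 0.2772]
eef_rot: [-3.142, 0.0, 1.405]
force: [-0.6, 0.1, -3.0]
grip_width: 0.012
grip_force: 40.0
```

>>> servo_tool(
  series=[
    {"slide":[0,0,-0.5],"spin":0},
    {"slide":[0,0,0],"spin":0},
    {"slide":[0,0,0],"spin":0},
  ],
)

```text
t: 15.35
position: [0.5061, 0.2211, 0.2766]
eef_rot: [-3.142, 0.0, 1.405]
force: [-0.7, -0.2, -5.0]
grip_width: 0.0115
grip_force: 40.0
```

>>> servo_tool(
  series=[
    {"slide":[0,0,-0.5],"spin":0},
    {"slide":[0,0,0],"spin":0},
    {"slide":[0,0,0],"spin":0},
  ],
)

```text
t: 15.65
position: [0.5061, 0.2211, 0.2761]
eef_rot: [-3.142, 0.0, 1.405]
force: [0.5, -0.7, -3.9]
grip_width: 0.0117
grip_force: 40.0
```

>>> servo_tool(
  series=[
    {"slide":[0,0,-0.8],"spin":0},
    {"slide":[0,0,0],"spin":0},
    {"slide":[0,0,0],"spin":0},
  ],
)

```text
t: 15.95
position: [0.5061, 0.2211, 0.2753]
eef_rot: [-3.142, 0.0, 1.405]
force: [-0.2, -0.4, -3.2]
grip_width: 0.012
grip_force: 40.0
```

>>> servo_tool(
  series=[
    {"slide":[0,0,-0.8],"spin":0},
    {"slide":[0,0,0],"spin":0},
    {"slide":[0,0,0],"spin":0},
  ],
)

```text
t: 16.25
position: [0.5061, 0.2211, 0.2746]
eef_rot: [-3.142, -0.0, 1.405]
force: [-0.2, 0.8, -3.6]
grip_width: 0.0118
grip_force: 40.0
```

>>> servo_tool(
  series=[
    {"slide":[0,0,-0.8],"spin":0},
    {"slide":[0,0,0],"spin":0},
    {"slide":[0,0,0],"spin":0},
  ],
)

```text
t: 16.55
position: [0.5061, 0.2211, 0.2737]
eef_rot: [-3.142, 0.0, 1.405]
force: [0.6, 0.3, -4.8]
grip_width: 0.0117
grip_force: 40.0
```

>>> servo_tool(
  series=[
    {"slide":[0,0,-0.8],"spin":0},
    {"slide":[0,0,0],"spin":0},
    {"slide":[0,0,0],"spin":0},
  ],
)

```text
t: 16.85
position: [0.5061, 0.2211, 0.2729]
eef_rot: [-3.142, 0.0, 1.405]
force: [1.1, 0.2, -3.9]
grip_width: 0.0116
grip_force: 40.0
```

>>> servo_tool(
  series=[
    {"slide":[0,0,-0.8],"spin":0},
    {"slide":[0,0,0],"spin":0},
    {"slide":[0,0,0],"spin":0},
  ],
)

```text
t: 17.15
position: [0.5061, 0.2211, 0.2721]
eef_rot: [-3.142, 0.0, 1.405]
force: [-0.8, 0.2, -3.7]
grip_width: 0.0113
grip_force: 40.0
```

>>> servo_tool(
  series=[
    {"slide":[0,0,-0.8],"spin":0},
    {"slide":[0,0,0],"spin":0},
    {"slide":[0,0,0],"spin":0},
  ],
)

```text
t: 17.45
position: [0.5061, 0.2211, 0.2714]
eef_rot: [3.142, -0.0, 1.405]
force: [-0.3, -0.9, -2.7]
grip_width: 0.0116
grip_force: 40.0
```

>>> servo_tool(
  series=[
    {"slide":[0,0,-0.6],"spin":0},
    {"slide":[0,0,0],"spin":0},
    {"slide":[0,0,0],"spin":0},
  ],
)

```text
t: 17.75
position: [0.5061, 0.2211, 0.2708]
eef_rot: [3.142, -0.0, 1.405]
force: [0.2, 1.3, -2.6]
grip_width: 0.0117
grip_force: 40.0
```

>>> servo_tool(
  series=[
    {"slide":[0,0,0],"spin":0},
  ],
)

```text
t: 17.85
position: [0.5061, 0.2211, 0.2708]
eef_rot: [3.142, -0.0, 1.405]
force: [-0.7, 0.3, -2.0]
grip_width: 0.012
grip_force: 40.0
```

>>> servo_tool(
  series=[
    {"slide":[0,0,0],"spin":0},
  ],
)

```text
t: 17.95
position: [0.5061, 0.2211, 0.2708]
eef_rot: [3.142, -0.0, 1.405]
force: [-0.8, 0.1, -2.9]
grip_width: 0.012
grip_force: 40.0
```

Contact: the load is moving onto the hook. A little further.

>>> servo_tool(
  series=[
    {"slide":[0,0,-0.6],"spin":0},
    {"slide":[0,0,0],"spin":0},
    {"slide":[0,0,0],"spin":0},
  ],
)

```text
t: 18.25
position: [0.5061, 0.2211, 0.2702]
eef_rot: [3.142, -0.0, 1.405]
force: [-0.6, 0.0, -1.9]
grip_width: 0.0116
grip_force: 40.0
```

>>> servo_tool(
  series=[
    {"slide":[0,0,0],"spin":0},
  ],
)

```text
t: 18.35
position: [0.5061, 0.2211, 0.2702]
eef_rot: [-3.142, -0.0, 1.405]
force: [-0.3, 0.2, -2.6]
grip_width: 0.0115
grip_force: 40.0
```

>>> servo_tool(
  series=[
    {"slide":[0,0,0],"spin":0},
  ],
)

```text
t: 18.45
position: [0.5061, 0.2211, 0.2702]
eef_rot: [3.142, -0.0, 1.405]
force: [-0.3, -0.3, -1.6]
grip_width: 0.0119
grip_force: 40.0
```

>>> servo_tool(
  series=[
    {"slide":[0,0,-0.6],"spin":0},
    {"slide":[0,0,0],"spin":0},
    {"slide":[0,0,0],"spin":0},
  ],
)

```text
t: 18.75
position: [0.5061, 0.2211, 0.2696]
eef_rot: [3.142, -0.0, 1.405]
force: [-1.0, 0.1, -0.9]
grip_width: 0.0115
grip_force: 40.0
```

>>> servo_tool(
  series=[
    {"slide":[0,0,0],"spin":0},
  ],
)

```text
t: 18.85
position: [0.5061, 0.2211, 0.2696]
eef_rot: [3.142, -0.0, 1.405]
force: [-0.2, 0.2, -1.4]
grip_width: 0.0117
grip_force: 40.0
```

>>> servo_tool(
  series=[
    {"slide":[0,0,0],"spin":0},
  ],
)

```text
t: 18.95
position: [0.5061, 0.2211, 0.2696]
eef_rot: [3.142, -0.0, 1.405]
force: [-0.6, -0.4, -1.4]
grip_width: 0.012
grip_force: 40.0
```

>>> servo_tool(
  series=[
    {"slide":[0,0,-0.8],"spin":0},
    {"slide":[0,0,0],"spin":0},
    {"slide":[0,0,0],"spin":0},
  ],
)

```text
t: 19.25
position: [0.5061, 0.2211, 0.2688]
eef_rot: [-3.142, -0.0, 1.405]
force: [-0.7, 0.1, -0.3]
grip_width: 0.0119
grip_force: 40.0
```

>>> servo_tool(
  series=[
    {"slide":[0,0,-0.6],"spin":0},
    {"slide":[0,0,0],"spin":0},
    {"slide":[0,0,0],"spin":0},
  ],
)

```text
t: 19.55
position: [0.5061, 0.2211, 0.2682]
eef_rot: [3.142, -0.0, 1.405]
force: [-1.3, 0.3, 0.7]
grip_width: 0.0113
grip_force: 40.0
```

>>> servo_tool(
  series=[
    {"slide":[0,0,0],"spin":0},
  ],
)

```text
t: 19.65
position: [0.5061, 0.2211, 0.2682]
eef_rot: [-3.142, -0.0, 1.405]
force: [-0.2, -1.0, 0.2]
grip_width: 0.0118
grip_force: 40.0
```

The hook now bears the full weight. I let it rest for 1.6 s.

>>> servo_tool(
  series=[
    {"slide":[0,0,-0.3],"spin":0},
    {"slide":[0,0,0],"spin":0},
    {"slide":[0,0,0],"spin":0},
    {"slide":[0,0,0],"spin":0},
    {"slide":[0,0,0],"spin":0},
    {"slide":[0,0,0],"spin":0},
    {"slide":[0,0,0],"spin":0},
    {"slide":[0,0,0],"spin":0},
  ],
)

```text
t: 20.45
position: [0.5061, 0.2211, 0.2679]
eef_rot: [3.142, -0.0, 1.405]
force: [-0.6, 0.9, 0.5]
grip_width: 0.0115
grip_force: 40.0
```

>>> servo_tool(
  series=[
    {"slide":[0,0,0],"spin":0},
    {"slide":[0,0,0],"spin":0},
    {"slide":[0,0,0],"spin":0},
    {"slide":[0,0,0],"spin":0},
    {"slide":[0,0,0],"spin":0},
    {"slide":[0,0,0],"spin":0},
    {"slide":[0,0,0],"spin":0},
    {"slide":[0,0,0],"spin":0},
  ],
)

```text
t: 21.25
position: [0.5061, 0.2211, 0.2679]
eef_rot: [-3.142, 0.0, 1.405]
force: [-1.3, -0.1, 0.3]
grip_width: 0.0119
grip_force: 40.0
```

Run:
```python
from h import *
q=ctrl.snapshot("wrist");p=ctrl.snapshot("side")
A=cv2.resize(p["color"][90:250,190:330],None,fx=2.8,fy=2.8,interpolation=cv2.INTER_CUBIC)
im=np.zeros((600,800,3),np.uint8);im[:A.shape[0],:A.shape[1]]=A
C=cv2.resize(q["color"][120:300,200:440],(400,300),interpolation=cv2.INTER_CUBIC);im[:300,400:]=C
cv2.imwrite("pics/c5.png",im[:,:,::-1])
```

```text
(no output)
```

View pics/c5.png

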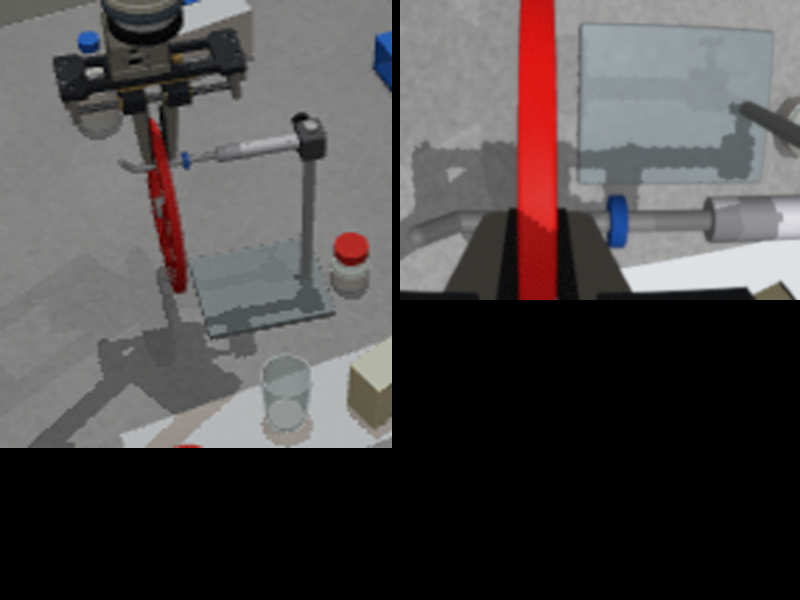

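The rim rests on the rod with the hook still out (collar at crop px (185,160)). Now I slide it back against the collar.

>>> servo_tool(
  series=[
    {"slide":[2,-0.33,0],"spin":0},
    {"slide":[2.5,-0.42,0],"spin":0},
    {"slide":[2.5,-0.42,0],"spin":0},
    {"slide":[2.5,-0.42,0],"spin":0},
    {"slide":[2.5,-0.42,0],"spin":0},
    {"slide":[2.5,-0.42,0],"spin":0},
    {"slide":[1.5,-0.25,0],"spin":0},
    {"slide":[0,0,0],"spin":0},
  ],
)

```text
t: 22.15
position: [0.5226, 0.2183, 0.2679]
eef_rot: [3.141, -0.0, 1.405]
force: [-2.4, 0.8, 1.1]
grip_width: 0.0114
grip_force: 40.0
```

>>> servo_tool(
  series=[
    {"slide":[1.5,-0.25,0],"spin":0},
    {"slide":[1.5,-0.25,0],"spin":0},
    {"slide":[1.5,-0.25,0],"spin":0},
    {"slide":[1.5,-0.25,0],"spin":0},
    {"slide":[1.5,-0.25,0],"spin":0},
    {"slide":[1.5,-0.25,0],"spin":0},
  ],
)

```text
t: 22.75
position: [0.5307, 0.2169, 0.2678]
eef_rot: [-3.141, 0.0, 1.405]
force: [-5.3, 0.7, 2.0]
grip_width: 0.0117
grip_force: 40.0
```

>>> servo_tool(
  series=[
    {"slide":[2,-0.33,0.3],"spin":0},
    {"slide":[2,-0.33,0],"spin":0},
    {"slide":[2,-0.33,0],"spin":0},
    {"slide":[2,-0.33,0],"spin":0},
    {"slide":[2,-0.33,0],"spin":0},
  ],
)

```text
t: 23.25
position: [0.5407, 0.2153, 0.2681]
eef_rot: [-3.141, 0.0, 1.405]
force: [-5.7, 1.3, 2.5]
grip_width: 0.0119
grip_force: 40.0
```

>>> servo_tool(
  series=[
    {"slide":[2,-0.33,0],"spin":0},
    {"slide":[2,-0.33,0],"spin":0},
    {"slide":[1.5,-0.25,0],"spin":0},
    {"slide":[1,-0.17,0],"spin":0},
  ],
)

```text
t: 23.65
position: [0.5473, 0.2142, 0.2681]
eef_rot: [-3.141, 0.0, 1.405]
force: [-5.8, 0.4, 2.1]
grip_width: 0.0114
grip_force: 40.0
```

>>> servo_tool(
  series=[
    {"slide":[1.5,-0.25,0.2],"spin":0},
    {"slide":[1.5,-0.25,0],"spin":0},
    {"slide":[1,-0.17,0],"spin":0},
    {"slide":[1,-0.17,0],"spin":0},
  ],
)

```text
t: 24.05
position: [0.5523, 0.2133, 0.2683]
eef_rot: [-3.141, 0.0, 1.405]
force: [-5.1, 0.3, 2.4]
grip_width: 0.0118
grip_force: 40.0
```

>>> servo_tool(
  series=[
    {"slide":[0.7,-0.12,0],"spin":0},
    {"slide":[0.7,-0.12,0],"spin":0},
  ],
)

```text
t: 24.25
position: [0.5537, 0.2131, 0.2683]
eef_rot: [-3.141, 0.0, 1.405]
force: [-5.1, 1.5, 2.4]
grip_width: 0.0118
grip_force: 40.0
```

>>> servo_tool(
  series=[
    {"slide":[0.7,-0.12,0],"spin":0},
    {"slide":[0.5,-0.08,0],"spin":0},
  ],
)

```text
t: 24.45
position: [0.5549, 0.2129, 0.2684]
eef_rot: [-3.141, 0.0, 1.405]
force: [-6.1, 1.4, 2.2]
grip_width: 0.0115
grip_force: 40.0
```

>>> servo_tool(
  series=[
    {"slide":[0.6,-0.1,0],"spin":0},
    {"slide":[0.4,-0.07,0],"spin":0},
  ],
)

```text
t: 24.65
position: [0.5558, 0.2127, 0.2683]
eef_rot: [-3.141, 0.0, 1.405]
force: [-6.3, 0.8, 1.9]
grip_width: 0.0115
grip_force: 40.0
```

>>> servo_tool(
  series=[
    {"slide":[0.5,-0.08,0],"spin":0},
    {"slide":[0.3,-0.05,0],"spin":0},
  ],
)

```text
t: 24.85
position: [0.5559, 0.2127, 0.2681]
eef_rot: [-3.139, 0.0, 1.405]
force: [-7.9, 1.4, 3.0]
grip_width: 0.0116
grip_force: 40.0
```

>>> servo_tool(
  series=[
    {"slide":[0.5,-0.08,0.2],"spin":0},
    {"slide":[0,0,0],"spin":0},
  ],
)

```text
t: 25.05
position: [0.5559, 0.2127, 0.2682]
eef_rot: [-3.138, 0.001, 1.405]
force: [-9.5, 1.4, 3.6]
grip_width: 0.0111
grip_force: 40.0
```

Run:
```python
from h import *
q=ctrl.snapshot("wrist");print(ctrl.state()["force"]);p=ctrl.snapshot("side");s=ctrl.state();print(s["force"],s["position"],s["moment"])
A=cv2.resize(p["color"][90:250,190:330],None,fx=2.8,fy=2.8,interpolation=cv2.INTER_CUBIC)
im=np.zeros((600,800,3),np.uint8);im[:A.shape[0],:A.shape[1]]=A
C=cv2.resize(q["color"][120:300,200:440],(400,300),interpolation=cv2.INTER_CUBIC);im[:300,400:]=C
cv2.imwrite("pics/c6.png",im[:,:,::-1])
```

```text
[-8.10101234  1.55843063  3.24514588]
[-9.41272499  1.50135847  3.09563363] [0.55591607 0.21265592 0.26817122] [ 0.28872507  1.88836482 -0.04466666]
```

View pics/c6.png

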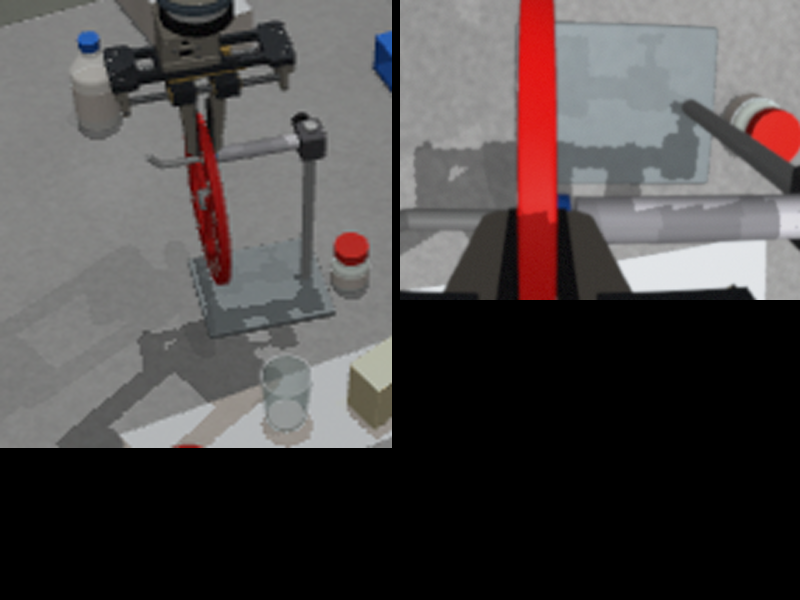

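The collar now meets the sleeve (crop px (565,203)); the hook is at its hard stop. I relieve the push and the down-load, then open.

>>> servo_tool(
  series=[
    {"slide":[-0.6,0.1,0.5],"spin":0},
    {"slide":[-0.6,0.1,0.5],"spin":0},
    {"slide":[0,0,0.4],"spin":0},
    {"slide":[0,0,0],"spin":0},
  ],
)

```text
t: 25.55
position: [0.5558, 0.2127, 0.2697]
eef_rot: [-3.14, 0.0, 1.405]
force: [-6.0, 0.6, 0.9]
grip_width: 0.0116
grip_force: 40.0
```

>>> servo_tool(
  series=[
    {"slide":[0,0,0],"spin":0},
  ],
)

```text
t: 25.65
position: [0.5558, 0.2127, 0.2696]
eef_rot: [-3.14, 0.0, 1.405]
force: [-4.9, 1.5, -0.2]
grip_width: 0.0118
grip_force: 40.0
```

>>> servo_tool(
  series=[
    {"slide":[-0.5,0.08,0],"spin":0},
    {"slide":[-0.4,0.07,0],"spin":0},
    {"slide":[0,0,0],"spin":0},
  ],
)

```text
t: 25.95
position: [0.5557, 0.2128, 0.27]
eef_rot: [3.141, -0.0, 1.405]
force: [-1.4, -0.0, -0.8]
grip_width: 0.012
grip_force: 40.0
```

>>> servo_tool(
  series=[
    {"slide":[0,0,0],"spin":0},
  ],
)

```text
t: 26.05
position: [0.5557, 0.2128, 0.27]
eef_rot: [3.141, -0.0, 1.405]
force: [-1.3, 0.5, -1.1]
grip_width: 0.0116
grip_force: 40.0
```

>>> servo_tool(
  series=[
    {"slide":[0,0,0],"spin":0},
    {"slide":[0,0,0],"spin":0},
    {"slide":[0,0,0],"spin":0},
  ],
  newtons=5,
)

```text
t: 26.35
position: [0.5556, 0.2128, 0.27]
eef_rot: [3.141, -0.0, 1.405]
force: [-0.6, -0.1, -1.2]
grip_width: 0.0119
grip_force: 5.0
```

>>> servo_tool(
  series=[
    {"slide":[0,0,0],"spin":0},
    {"slide":[0,0,0],"spin":0},
    {"slide":[0,0,0],"spin":0},
    {"slide":[0,0,0],"spin":0},
    {"slide":[0,0,0],"spin":0},
    {"slide":[0,0,0],"spin":0},
    {"slide":[0,0,0],"spin":0},
    {"slide":[0,0,0],"spin":0},
  ],
  jaw=-0.1,
)

```text
t: 27.15
position: [0.5554, 0.2129, 0.2699]
eef_rot: [-3.142, 0.0, 1.405]
force: [0.2, -0.3, -0.4]
grip_width: 0.0414
grip_force: 0.0
```

Released. I retreat straight up.

>>> servo_tool(
  series=[
    {"slide":[0,0,5],"spin":0},
    {"slide":[0,0,10],"spin":0},
    {"slide":[0,0,15],"spin":0},
    {"slide":[0,0,20],"spin":0},
    {"slide":[0,0,20],"spin":0},
    {"slide":[0,0,20],"spin":0},
    {"slide":[0,0,20],"spin":0},
    {"slide":[0,0,10],"spin":0},
  ],
)

```text
t: 27.95
position: [0.556, 0.2131, 0.3933]
eef_rot: [3.138, -0.002, 1.405]
force: [-0.2, 0.9, -0.0]
grip_width: 0.041
grip_force: 0.0
```

>>> servo_tool(
  series=[
    {"slide":[0,0,0],"spin":0},
    {"slide":[0,0,0],"spin":0},
    {"slide":[0,0,0],"spin":0},
    {"slide":[0,0,0],"spin":0},
    {"slide":[0,0,0],"spin":0},
    {"slide":[0,0,0],"spin":0},
    {"slide":[0,0,0],"spin":0},
    {"slide":[0,0,0],"spin":0},
  ],
)

```text
t: 28.75
position: [0.5554, 0.2129, 0.3899]
eef_rot: [-3.142, 0.0, 1.405]
force: [0.2, 1.5, -0.1]
grip_width: 0.0414
grip_force: 0.0
```

Run:
```python
from h import *
q=ctrl.snapshot("wrist");p=ctrl.snapshot("side");
for d in ctrl.spot_point(q,"wheel")[:1]+ctrl.spot_point(q,"rim_top")[:1]: print(w(q,d["position"]))
A=cv2.resize(p["color"][90:250,190:330],None,fx=2.8,fy=2.8,interpolation=cv2.INTER_CUBIC)
im=np.zeros((600,800,3),np.uint8);im[:A.shape[0],:A.shape[1]]=A
C=cv2.resize(q["color"][90:300,180:460],(400,300),interpolation=cv2.INTER_CUBIC);im[:300,400:]=C
cv2.imwrite("pics/c7.png",im[:,:,::-1])
q2=ctrl.snapshot("wrist");print(np.abs(q2["color"].astype(int)-q["color"])[90:300,180:460].max())
```

```text
[0.55484765 0.21079906 0.17801302]
[0.55787575 0.21251665 0.28060824]
53
```

View pics/c7.png

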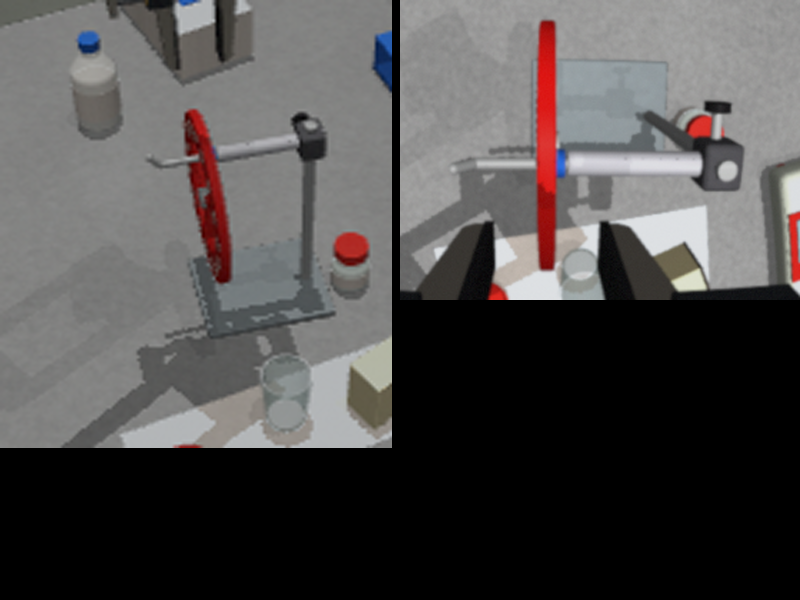

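The wheel hangs plumb on the rod against the collar (crop px (560,162)), which sits at the sleeve. I wait for any swing to die out, then hand in.

>>> servo_tool(
  series=[
    {"slide":[0,0,0],"spin":0},
    {"slide":[0,0,0],"spin":0},
    {"slide":[0,0,0],"spin":0},
    {"slide":[0,0,0],"spin":0},
    {"slide":[0,0,0],"spin":0},
    {"slide":[0,0,0],"spin":0},
    {"slide":[0,0,0],"spin":0},
    {"slide":[0,0,0],"spin":0},
  ],
)

```text
t: 29.8
position: [0.5554, 0.2129, 0.3899]
eef_rot: [-3.142, 0.0, 1.405]
force: [-0.5, 0.6, -0.6]
grip_width: 0.0415
grip_force: 0.0
```

>>> servo_tool(
  series=[
    {"slide":[0,0,0],"spin":0},
    {"slide":[0,0,0],"spin":0},
    {"slide":[0,0,0],"spin":0},
    {"slide":[0,0,0],"spin":0},
    {"slide":[0,0,0],"spin":0},
    {"slide":[0,0,0],"spin":0},
    {"slide":[0,0,0],"spin":0},
    {"slide":[0,0,0],"spin":0},
  ],
)

```text
t: 30.6
position: [0.5554, 0.2129, 0.39]
eef_rot: [3.142, -0.0, 1.405]
force: [0.5, 0.8, 0.5]
grip_width: 0.0415
grip_force: 0.0
```

Run:
```python
from h import *
L=[]
for i in range(6):
    q=ctrl.snapshot("wrist");c=q["color"].astype(int)
    m=(c[...,0]>120)&(c[...,1]<60)&(c[...,2]<60);m[:90]=0;m[280:]=0;m[:,:255]=0;m[:,300:]=0
    v,u=np.nonzero(m);L.append((len(u),round(u.mean(),2),round(v.mean(),2),v.min(),v.max()))
print(L)
```

```text
[(2023, np.float64(282.09), np.float64(191.55), np.int64(105), np.int64(278)), (2023, np.float64(282.09), np.float64(191.49), np.int64(105), np.int64(278)), (2027, np.float64(282.08), np.float64(191.5), np.int64(105), np.int64(278)), (2018, np.float64(282.07), np.float64(191.63), np.int64(105), np.int64(278)), (2018, np.float64(282.08), np.float64(191.58), np.int64(105), np.int64(278)), (2026, np.float64(282.08), np.float64(191.54), np.int64(105), np.int64(278))]
```

The wheel is still.

```bash
python3 -c "
from cell import ctrl
print(ctrl.sign_off())"
```

```text
the job is handed in; nothing more can be done
None
```

The red wheel hangs still on the J-hook, with the rim against the blue collar and the hook pushed fully home; I handed the job in at about 31 s, with an estimated peak load on the hook of about 8 N downward.

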